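# Lock the carburettor into its holding cradle

## Task

Two identical holding cradles stand on the garage bench, one with a carburettor in it and one with a piston. Secure the carburettor for cleaning: squeeze the red latch tab on the black grip of its sliding jaw, slide that jaw one notch towards the carburettor and let go, so that the latch springs out and locks in the next notch with the carburettor standing between the jaws. Leave the piston's jaw where it is.

Things in the scene. Friction and masses are not known exactly. Their poses are not given: they have to be found in the camera images.
- grip_carb (a point): Middle of the upright grip on the sliding jaw at the carburettor, moving with it, 75 mm above the table. x: along the rail, away from the carburettor; y: across, towards the red tab; z up. Black post 34 mm long in x, y -16 to +1 mm, z -45 to +25 mm. Red tab plate 30 mm long in x, z -27 to +23 mm, outer face at y +21.5 mm. Pinch both from above, closing along y; keep fingertips above z -32 mm.
- jaw_carb (a joint): Slide of that jaw, m: 0 in its start notch (play 4.5 mm either way), grows towards the carburettor (grip moves along its -x); next notch at 0.030. Locked unless the red tab is squeezed in towards the post: 10.5 mm sprung travel, 4 to 8 N, leaving the grip 27 mm wide (37.5 free). Unlocked it slides at about 2 N and stays. Let go within 5 mm of a notch: the latch springs out and locks.
- carburettor: Loose aluminium carburettor with a round black cap, 0.3 to 0.6 kg, on the cradle's 20 mm thick bed. Foot 56 mm along the rail by 50 mm, 86 mm tall. Origin: centre of its underside, z up. It stands between the fixed jaw (end nearest the robot) and the sliding jaw, whose face is 89 mm to -x of the grip point. In the next notch the space is 61 mm, just clear of it.
- jaw_piston (a joint): Slide of the identical jaw of the other cradle, the one holding a round aluminium piston 54 mm across, m: 0 in its notch (same play), growing towards the piston. To be left there.

How it is judged:
At the end, for the whole second after the job is handed in: The carburettor's jaw rests in the next notch (30 mm from the start notch, within 6 mm), the carburettor stands upright (within 10 degrees) between the jaws, within 20 mm of the rail's middle, and the piston's jaw is still in its own notch (within 8 mm) (value of joint jaw_carb between 0.024 and 0.036 m and velocity of joint jaw_carb between -0.005 and 0.005 m/s and angle between carburettor's own z axis and vertical below 0.17 rad and x of carburettor in the frame of grip_carb between -0.132 and -0.107 m and y of carburettor in the frame of grip_carb between -0.02 and 0.02 m and value of joint jaw_piston below 0.008 m); the robot touches nothing.
It fails at once if the piston's jaw is moved out of its notch (value of joint jaw_piston above 0.012 m).
It fails at once if the carburettor is tipped over (angle between carburettor's own z axis and vertical above 0.5 rad).
It also fails if it takes over 32 s, if anything falls off the work surface, if the arm or the gripper's body presses on something with over 40 N, if the wrist force passes 120 N, or if a joint passes its speed limit or range.

## Robot

A 7-joint arm with a two-finger parallel gripper is mounted at the origin on the work surface. World frame = base frame: x ahead of the robot, y to its left, z up, the work surface at z = 0. Lengths are in m, angles in rad, forces in N, time in s.
With the tool pointing down it reaches from about 0.425 to 0.925 m from the base axis. Payload 6.8 kg.
Tool frame: the origin (TCP) lies at the very end of the fingers, on their centre line; the grasp point (between the pads) lies 19 mm behind it; z points along the fingers, y is the line along which they close (so a half turn about z gives the same grasp; the last joint's range is limited). The gripper opens to 85 mm and grips with 20 to 120 N. Pads are 22 mm wide; open, the fingers measure 114 mm over their backs; the gripper's body (76 mm by 85 mm) begins 54 mm behind the grasp point. The pads swing forward as they close: fully open they stand 13 mm farther back than shut.
Start: joints at [-1.287, 0.477, 0.022, 1.555, -0.011, 1.109, -0.083], TCP at [0.258, 0.624, 0.231] pointing down, gripper open.
Joint ranges: [-2.96, 2.96], [-0.34, 2.1], [-1.41, 1.46], [0.24, 2.44], [-1.37, 4.51], [0.17, 1.92], [-2.96, 2.96]. Speed limits (rad/s): [2.39, 2.39, 3.14, 3.14, 3.14, 3.14, 3.14].

## Interface

Orientations are given as a unit quaternion [w, x, y, z].
In Python, from station import get_obs, read_camera, hand_in gives the robot as it stands.
- The arm moves only by the tool arm_command, never from a script. Its argument "commands" is one flat list of numbers, 7 for each row, row after row: the shift along the tool's x, y, z in m, then the turn, a rotation vector about the tool's x, y, z in degrees, then the opening, from 0 (shut) to 1 (fully open). In form: [tx, ty, tz, rx, ry, rz, fingers, tx, ty, tz, rx, ry, rz, fingers, ...]. A call has 1 to 8 rows; each row is the pose to reach, as a shift and turn from the pose commanded when the call began, along the tool's axes at that moment; what a row does not reach only later rows make up. A row lasts 1/10 s, in which the tool goes at most 50 mm and 8.59 degrees, less where a joint would pass 70% of its speed; a pose out of reach is approached as far as the arm can. A call with a gripper value outside its range is refused whole. The fingers move at their own pace and stop on an object; "force" is the grip in N (left out, the last holds). Time passes only in rows, so rows that repeat a pose let the fingers close. It gives the time, the measured TCP pose, the force, the opening and the grip force at its end, in the units of the state.
- get_obs(): the state, without advancing time (a new reading comes with each control period).
- read_camera(name): name is "scene" or "top"; returns a dict with "img" (384x512x3 uint8, red, green, blue), "camera_matrix" (3x3 intrinsics, pixels), "k1" (the pictures are not rectified: a ray, as slopes to the right and down, at radius r is drawn at 1 + k1 r^2 times it, then the intrinsics apply), "pose" (4x4, takes a point from camera to world coordinates). Camera axes: x right, y down, z forward; pixel columns grow to the right and rows downward; lengths in m; the calibration is good to about 2 mm. A picture is of the moment at which its call begins. There is no depth.
- hand_in(): hands the job in; it is judged then, once.
The state is a dict: "t": time; "q": joint angles; "joint_vel": joint speeds; "joint_torque": joint torques, N m; "eef_pos": TCP position; "tool_rot": TCP orientation; "contact_force": force on the tool from outside, world axes, zero at the start; "torque": the same for the moment, N m; "gripper_width": opening from 0.0 (shut) to 1.0 (fully open); "grasp_force": force on a finger pad.
Only numpy, scipy, OpenCV 4.12 (cv2) and the standard library are available. Lean on these libraries where they do the work, as an engineer would, in place of code of your own. Each camera call takes 0.05 s, during which the arm holds its last target. There are 200 camera calls.

## Working session

There is one attempt and no reset: what is moved stays moved. The work goes in short steps, Python scripts to look and compute and a tool call to move; the robot and the scene stay as the last step left them, time stands still between calls to the robot, and variables do not carry over. Pictures are saved under pics/ and viewed, at most 10 in all, crops included, and the job is handed in when it is done.

Besides the shell and the picture viewer there is one more tool, called as name(argument=value, ...) on one line, values as JSON. arm_command: Moves the arm, as the interface text tells. Its arguments: {"type":"object","properties":{"commands":{"type":"array","items":{"type":"number"}},"force":{"type":"number"}},"required":["commands"]}

```bash
mkdir -p pics
cat > h.py <<'E'
import numpy as np, cv2
from station import *
def snap(n,f,crop=None,s=1):
    c=read_camera(n); np.savez('pics/'+f+'.npz',K=c['camera_matrix'],k1=c['k1'],T=c['pose'],img=c['img'])
    im=c['img'][:,:,::-1]
    if crop: x0,y0,x1,y1=crop; im=im[y0:y1,x0:x1]
    cv2.imwrite('pics/'+f+'.png',cv2.resize(im,None,fx=s,fy=s,interpolation=cv2.INTER_CUBIC))
def cal(f): return np.load('pics/'+f+'.npz')
def w(f,u,v,z):
    c=cal(f);K=c['K'];k=float(c['k1'])
    r=cv2.undistortPoints(np.array([[[u,v]]],float),K,np.array([k,0,0,0.]))[0,0]
    T=c['T'];d=T[:3,:3]@np.array([r[0],r[1],1]);o=T[:3,3]
    return o+d*(z-o[2])/d[2]
def px(f,p):
    c=cal(f);T=np.linalg.inv(c['T']);q=T[:3,:3]@np.array(p)+T[:3,3]
    return cv2.projectPoints(q[None],np.zeros(3),np.zeros(3),c['K'],np.array([float(c['k1']),0,0,0.]))[0][0,0]
E
python3 -c "
from h import *
snap('scene','s0',None,1.5);snap('top','t0',None,1.5)
print(get_obs()); print(cal('s0')['T'],cal('t0')['T'])"
```

```text
{'t': 0.1, 'q': array([-1.2870926 ,  0.4777352 ,  0.0223318 ,  1.5563429 , -0.01149307,
        1.10931949, -0.08310163]), 'joint_vel': array([-2.74072871e-05, -7.11105647e-04,  2.09774741e-03, -2.71335239e-03,
        1.20721287e-03, -1.46247337e-03, -1.38454333e-03]), 'joint_torque': array([ 3.84276427e-03, -5.97763896e+01,  1.61329251e+00, -2.81955814e+01,
        1.28073490e-02,  5.06166150e-03,  2.04601008e-05]), 'eef_pos': array([0.2575537 , 0.62335037, 0.23041492]), 'tool_rot': array([-1.02015062e-04,  1.94635841e-01,  9.80875215e-01, -8.32210283e-04]), 'contact_force': array([ 0.19383974,  0.62711343, -0.34580559]), 'torque': array([-0.0168721 , -0.0188327 ,  0.00116259]), 'grasp_force': 0.0, 'gripper_width': 0.9983535212359907}
[[-0.48019555  0.67517714 -0.55995363  0.97805334]
 [ 0.87715069  0.36645265 -0.31035322  0.22756317]
 [-0.00434691 -0.64019395 -0.76820102  0.68121727]
 [ 0.          0.          0.          1.        ]] [[-0.01301132 -0.98191767  0.18886079  0.39111113]
 [-0.9992201   0.00572607 -0.0390692  -0.00342011]
 [ 0.0372813  -0.18922184 -0.98122638  0.76883161]
 [ 0.          0.          0.          1.        ]]
```

View pics/s0.png

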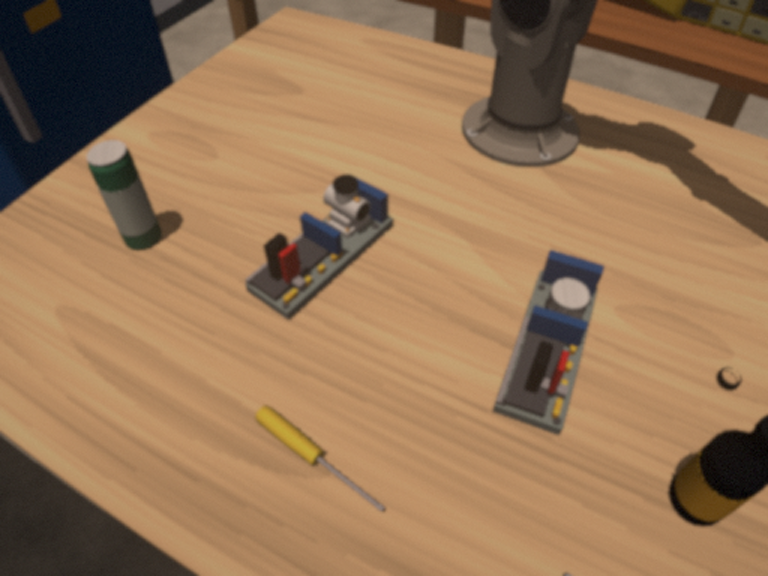

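View pics/t0.png

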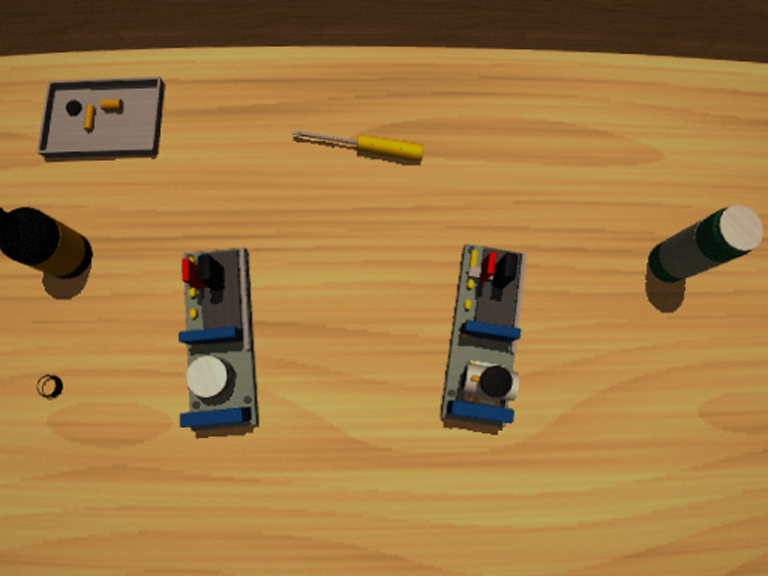

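The top view shows the carburettor cradle on the right (1.5x image, grip at about 500,268) and the piston cradle on the left. In the scene view the carburettor grip is at about (283,258). I'll enlarge both.

```bash
python3 -c "
from h import *
a=cal('t0')['img'][150:300,280:360,::-1];b=cal('s0')['img'][105:215,155:270,::-1]
a=cv2.resize(a,None,fx=4,fy=4,interpolation=2);b=cv2.resize(b,None,fx=4,fy=4,interpolation=2)
h=np.zeros((600,a.shape[1]+b.shape[1],3),np.uint8);h[:,:a.shape[1]]=a;h[:b.shape[0],a.shape[1]:]=b
cv2.imwrite('pics/c0.png',h);print(h.shape)"
```

```text
(600, 780, 3)
```

View pics/c0.png

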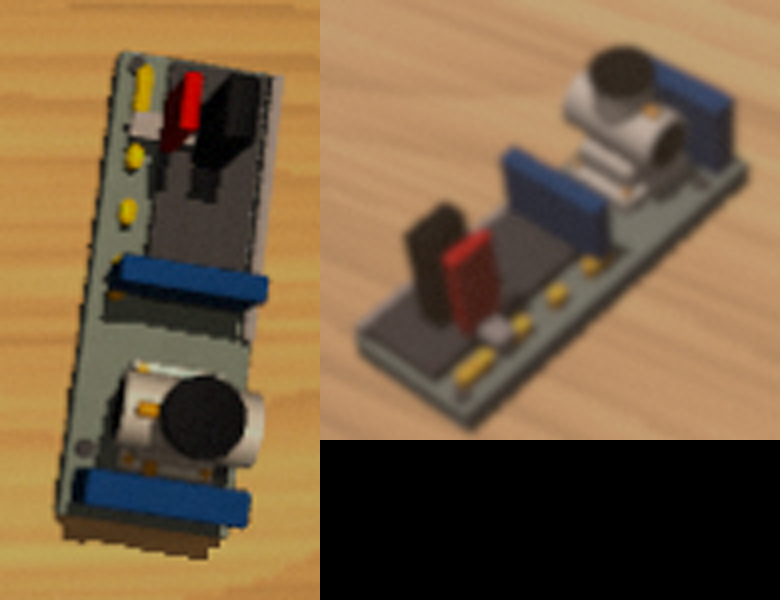

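The crop shows the red tab top at about (192,101), the post top at about (238,106), and the bed's left edge running from (120,52) to (60,515) in crop pixels.

```bash
python3 -c "
from h import *
f=lambda u,v,z: w('t0',280+(u+.5)/4-.5,150+(v+.5)/4-.5,z)
for n,u,v,z in [('redTL',184,72,.098),('redTR',203,73,.098),('redBR',199,130,.098),('redBL',180,128,.098),('bTL',230,72,.1),('bTR',258,75,.1),('bBR',250,138,.1),('bBL',222,136,.1),('edge1',120,52,.02),('edge2',60,515,.02)]: print(n,f(u,v,z).round(4))
e=f(120,52,.02)-f(60,515,.02);yaw=np.arctan2(e[1],e[0]);print('yaw',np.degrees(yaw),np.linalg.norm(e))
g=lambda u,v,z: w('s0',155+(u-320+.5)/4-.5,105+(v+.5)/4-.5,z)
for n,u,v,z in [('rednear',447,263,.098),('redfar',492,234,.098),('bnear',410,232,.1)]: print(n,g(u,v,z).round(4))
from scipy.spatial.transform import Rotation as R
o=get_obs();q=o['tool_rot'];print(R.from_quat(q[[1,2,3,0]]).as_matrix().round(3))
"
```

```text
redTL [ 0.5744 -0.1522  0.098 ]
redTR [ 0.5739 -0.1616  0.098 ]
redBR [ 0.5455 -0.1582  0.098 ]
redBL [ 0.5465 -0.1489  0.098 ]
bTL [ 0.5739 -0.1744  0.1   ]
bTR [ 0.5724 -0.1882  0.1   ]
bBR [ 0.541  -0.1824  0.1   ]
bBL [ 0.5421 -0.1688  0.1   ]
edge1 [ 0.607 -0.135  0.02 ]
edge2 [ 0.3623 -0.0953  0.02  ]
yaw -9.21428086272014 0.24794278993208219
rednear [ 0.5772 -0.1581  0.098 ]
redfar [ 0.549  -0.1492  0.098 ]
bnear [ 0.5698 -0.1868  0.1   ]
[[-0.924  0.382 -0.001]
 [ 0.382  0.924 -0.002]
 [-0.    -0.002 -1.   ]]
```

arm_command(commands=[-0.582, -0.622, 0.03, 0, 0, -13.3, 1, -0.582, -0.622, 0.03, 0, 0, -13.3, 1, -0.582, -0.622, 0.03, 0, 0, -13.3, 1, -0.582, -0.622, 0.03, 0, 0, -13.3, 1, -0.582, -0.622, 0.03, 0, 0, -13.3, 1, -0.582, -0.622, 0.03, 0, 0, -13.3, 1, -0.582, -0.622, 0.03, 0, 0, -13.3, 1, -0.582, -0.622, 0.03, 0, 0, -13.3, 1])

```text
t: 0.9
eef_pos: [0.3989, 0.2477, 0.2171]
tool_rot: [-0.0, 0.08, 0.997, 0.0]
contact_force: [1.2, 0.3, 0.6]
gripper_width: 0.998
grasp_force: 0.0
```

```bash
cat >> h.py <<'E'
from scipy.spatial.transform import Rotation as Ro
def go(p,yaw=-9.2):
    o=get_obs();q=o['tool_rot'];R=Ro.from_quat(q[[1,2,3,0]])
    a=np.radians(yaw);ly=np.array([-np.sin(a),np.cos(a),0]);z=np.array([0,0,-1.])
    G=Ro.from_matrix(np.c_[np.cross(ly,z),ly,z])
    print('t',o['t'],'pos',o['eef_pos'].round(4),'F',o['contact_force'].round(1),'q',o['q'].round(2))
    print('shift',(R.inv().apply(np.array(p)-o['eef_pos'])).round(4),'rot',np.degrees((R.inv()*G).as_rotvec()).round(2))
E
python3 -c "
from h import *
go([.5576,-.174,.2])"
```

```text
t 0.9 pos [0.3989 0.2477 0.2171] F [1.2 0.3 0.6] q [-0.79  0.15  0.11  2.05 -0.02  0.94  0.74]
shift [-0.2237 -0.3911  0.017 ] rot [ 0.   -0.    0.06]
```

arm_command(commands=[-0.224, -0.391, 0.017, 0, 0, 0, 1, -0.224, -0.391, 0.017, 0, 0, 0, 1, -0.224, -0.391, 0.017, 0, 0, 0, 1, -0.224, -0.391, 0.017, 0, 0, 0, 1, -0.224, -0.391, 0.017, 0, 0, 0, 1, -0.224, -0.391, 0.017, 0, 0, 0, 1, -0.224, -0.391, 0.017, 0, 0, 0, 1, -0.224, -0.391, 0.017, 0, 0, 0, 1])

```text
t: 1.7
eef_pos: [0.5399, -0.1261, 0.2019]
tool_rot: [-0.0, 0.08, 0.997, 0.0]
contact_force: [0.9, 0.4, 0.8]
gripper_width: 1.004
grasp_force: 0.0
```

```bash
python3 -c "
from h import *
go([.5576,-.174,.2])"
```

```text
t 1.7 pos [ 0.5399 -0.1261  0.2019] F [0.9 0.4 0.8] q [-0.19  0.32  0.38  1.9  -0.15  0.95  1.67]
shift [-0.0251 -0.0445  0.0019] rot [ 0.01 -0.02  0.07]
```

arm_command(commands=[-0.025, -0.0445, 0.002, 0, 0, 0, 1, -0.025, -0.0445, 0.03, 0, 0, 0, 1, -0.025, -0.0445, 0.072, 0, 0, 0, 1, -0.025, -0.0445, 0.072, 0, 0, 0, 1, -0.025, -0.0445, 0.072, 0, 0, 0, 1])

```text
t: 2.2
eef_pos: [0.5568, -0.1718, 0.13]
tool_rot: [-0.001, 0.08, 0.997, 0.0]
contact_force: [1.1, -0.5, 0.4]
gripper_width: 1.002
grasp_force: 0.0
```

```bash
python3 -c "
from h import *
go([.5576,-.174,.055])
snap('scene','s1');snap('top','t1')
P=px('t1',[.5576,-.174,.1]);print(P,px('s1',[.5576,-.174,.1]))
a=cal('t1')['img'][140:240,270:370,::-1];b=cal('s1')['img'][80:220,140:240,::-1]
a=cv2.resize(a,None,fx=4,fy=4,interpolation=2);b=cv2.resize(b,None,fx=4,fy=4,interpolation=2)
h=np.zeros((560,800,3),np.uint8);h[:400,:400]=a;h[:,400:]=b
cv2.imwrite('pics/c1.png',h)"
```

```text
t 2.2 pos [ 0.5568 -0.1718  0.13  ] F [ 1.1 -0.5  0.4] q [-0.09  0.46  0.37  1.89 -0.22  0.83  1.8 ]
shift [-0.0013 -0.002   0.075 ] rot [-0.   -0.13  0.07]
[337.36373861 175.77339743] [185.47703561 161.0125645 ]
```

View pics/c1.png

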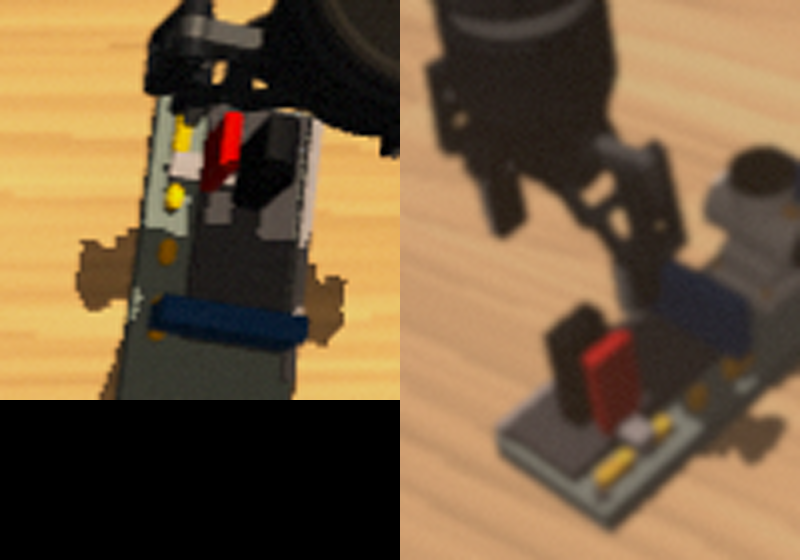

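The close view shows the post and tab below the open fingers, with finger tips at about (505,235) and (640,310) in the scene crop. I'll check that these match the kinematics.

```bash
python3 -c "
from h import *
p=np.array([.5568,-.1718,.143]);ly=np.array([.16,.987,0]);lx=np.array([.987,-.16,0])
f=lambda q:((px('s1',q)-[140,80]+.5)*4+[400,0]).round()
for s in(-.0495,.0495): print('tip',f(p+s*ly))
g=np.array([.558,-.1715,0])
for x,y,z in[(17,-16,.1),(17,1,.1),(-17,-16,.1),(15,21.5,.098),(-15,21.5,.098),(15,21.5,.048),(-15,21.5,.048)]: print(x,y,f(g+lx*x/1e3+ly*y/1e3+[0,0,z]))"
```

```text
tip [509. 227.]
tip [648. 310.]
17 -16 [543. 333.]
17 1 [566. 348.]
-17 -16 [588. 297.]
15 21.5 [597. 366.]
-15 21.5 [637. 332.]
15 21.5 [610. 429.]
-15 21.5 [648. 395.]
```

arm_command(commands=[-0.001, -0.002, 0.03, 0, 0, 0, 1, -0.001, -0.002, 0.055, 0, 0, 0, 1, -0.001, -0.002, 0.075, 0, 0, 0, 1, -0.001, -0.002, 0.075, 0, 0, 0, 1, -0.001, -0.002, 0.075, 0, 0, 0, 0.6, -0.001, -0.002, 0.075, 0, 0, 0, 0.6], force=25)

```text
t: 2.9
eef_pos: [0.5595, -0.1746, 0.0572]
tool_rot: [0.002, 0.08, 0.997, -0.0]
contact_force: [0.3, -0.4, 0.7]
gripper_width: 0.693
grasp_force: 0.0
```

```bash
python3 -c "
from h import *
go([.5576,-.174,.055])"
```

```text
t 2.9 pos [ 0.5595 -0.1746  0.0572] F [ 0.3 -0.4  0.7] q [-0.05  0.57  0.32  1.92 -0.27  0.69  1.85]
shift [0.002  0.0002 0.0022] rot [-0.    0.2   0.06]
```

Well placed. Now close gently.

arm_command(commands=[0, 0, 0, 0, 0, 0, 0.4, 0, 0, 0, 0, 0, 0, 0.1, 0, 0, 0, 0, 0, 0, 0.1, 0, 0, 0, 0, 0, 0, 0.1, 0, 0, 0, 0, 0, 0, 0.1, 0, 0, 0, 0, 0, 0, 0.1, 0, 0, 0, 0, 0, 0, 0.1], force=25)

```text
t: 3.6
eef_pos: [0.5594, -0.1759, 0.0571]
tool_rot: [0.002, 0.081, 0.997, -0.001]
contact_force: [-0.3, -1.2, 8.5]
gripper_width: 0.302
grasp_force: 30.1
```

```bash
python3 -c "
from h import *
go([.5576,-.174,.055])"
```

```text
t 3.6 pos [ 0.5594 -0.1759  0.0571] F [-0.3 -1.2  8.5] q [-0.05  0.57  0.32  1.92 -0.27  0.69  1.85]
shift [0.0021 0.0015 0.0021] rot [-0.04  0.22 -0.09]
```

arm_command(commands=[0.004, 0, 0, 0, 0, 0, 0.1, 0.008, 0, 0, 0, 0, 0, 0.1, 0.012, 0, 0, 0, 0, 0, 0.1, 0.016, 0, 0, 0, 0, 0, 0.1, 0.02, 0, 0, 0, 0, 0, 0.1, 0.024, 0, 0, 0, 0, 0, 0.1, 0.027, 0, 0, 0, 0, 0, 0.1, 0.03, 0, 0, 0, 0, 0, 0.1])

```text
t: 4.4
eef_pos: [0.5301, -0.1709, 0.0571]
tool_rot: [0.002, 0.081, 0.997, -0.0]
contact_force: [1.5, -1.7, 7.5]
gripper_width: 0.303
grasp_force: 30.0
```

arm_command(commands=[0, 0, 0, 0, 0, 0, 0.1, 0, 0, 0, 0, 0, 0, 0.1, 0, 0, 0, 0, 0, 0, 0.1])

```text
t: 4.7
eef_pos: [0.5296, -0.1709, 0.057]
tool_rot: [0.002, 0.081, 0.997, -0.0]
contact_force: [-1.2, -1.7, 9.9]
gripper_width: 0.304
grasp_force: 29.8
```

```bash
python3 -c "
from h import *
go([.5594-.0296,-.1759+.0048,.055])
snap('scene','s2');snap('top','t2')
a=cal('t2')['img'][140:290,270:370,::-1];b=cal('s2')['img'][80:220,150:250,::-1]
a=cv2.resize(a,None,fx=4,fy=4,interpolation=2);b=cv2.resize(b,None,fx=4,fy=4,interpolation=2)
h=np.zeros((600,800,3),np.uint8);h[:,:400]=a;h[:560,400:]=b
cv2.imwrite('pics/c2.png',h)"
```

```text
t 4.7 pos [ 0.5296 -0.1709  0.057 ] F [-1.2 -1.7  9.9] q [-0.05  0.53  0.32  2.   -0.27  0.65  1.85]
shift [-0.0002 -0.0002  0.002 ] rot [-0.02  0.19 -0.09]
```

View pics/c2.png

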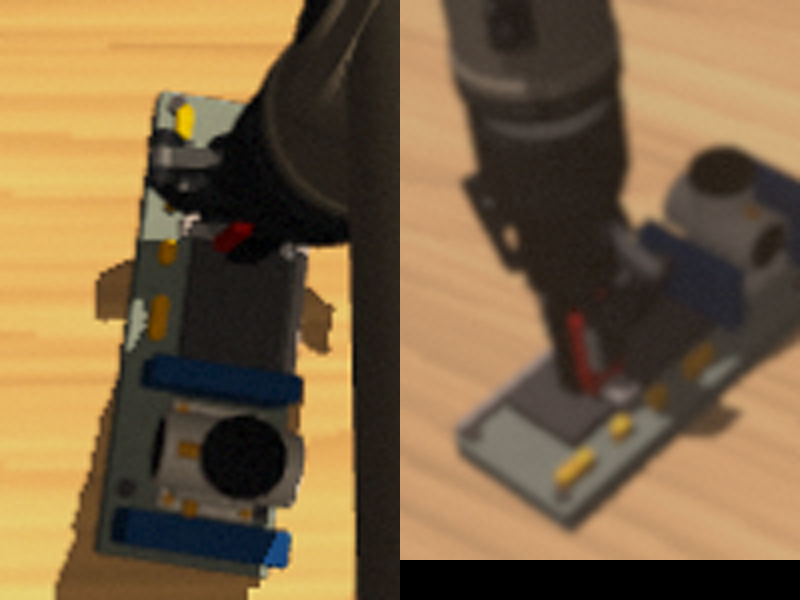

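The jaw moved about 30 mm. The carburettor stands upright between the jaws, with its cap at about (243,455) in the top crop. Now release.

arm_command(commands=[0, 0, 0, 0, 0, 0, 0.5, 0, 0, 0, 0, 0, 0, 0.8, 0, 0, 0, 0, 0, 0, 1, 0, 0, 0, 0, 0, 0, 1, 0, 0, 0, 0, 0, 0, 1, 0, 0, 0, 0, 0, 0, 1])

```text
t: 5.4
eef_pos: [0.5283, -0.1697, 0.0551]
tool_rot: [-0.0, 0.08, 0.997, -0.0]
contact_force: [-0.0, 0.5, 0.3]
gripper_width: 1.003
grasp_force: 0.0
```

arm_command(commands=[0, 0, -0.03, 0, 0, 0, 1, 0, 0, -0.07, 0, 0, 0, 1, 0, 0, -0.11, 0, 0, 0, 1, -0.04, -0.01, -0.15, 0, 0, 0, 1, -0.09, -0.01, -0.18, 0, 0, 0, 1, -0.14, -0.01, -0.2, 0, 0, 0, 1, -0.18, -0.01, -0.2, 0, 0, 0, 1, -0.2, -0.01, -0.2, 0, 0, 0, 1])

```text
t: 6.2
eef_pos: [0.7277, -0.2111, 0.2562]
tool_rot: [0.002, 0.079, 0.997, -0.0]
contact_force: [0.4, -0.2, -0.2]
gripper_width: 1.003
grasp_force: 0.0
```

```bash
python3 -c "
from h import *
snap('scene','s3');snap('top','t3')
a=cal('t3')['img'][140:290,270:370,::-1];b=cal('s3')['img'][80:220,150:250,::-1]
a=cv2.resize(a,None,fx=4,fy=4,interpolation=2);b=cv2.resize(b,None,fx=4,fy=4,interpolation=2)
h=np.zeros((600,800,3),np.uint8);h[:,:400]=a;h[:560,400:]=b
cv2.imwrite('pics/c3.png',h)"
```

```text
(no output)
```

View pics/c3.png

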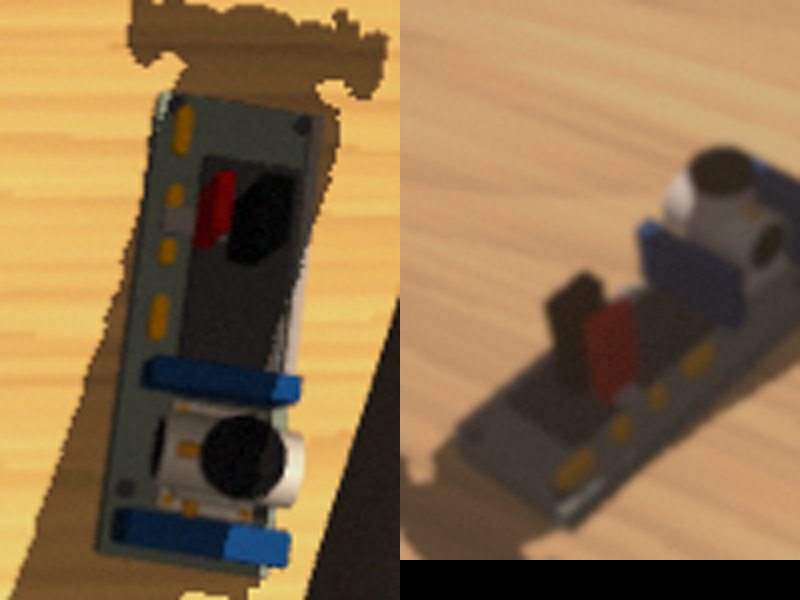

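The red tab has sprung out again. The grey latch at (180,218) sits between the first and second teeth, at (176,195) and (168,250), and the carburettor stands upright between the jaws.

```bash
python3 -c "
from station import *
print(hand_in())"
```

```text
the job is handed in; nothing more can be done
None
```

The job is handed in: in the last pictures the carburettor's jaw is latched in the next notch with the carburettor standing upright, and the arm went nowhere near the piston's jaw; the hand-in gave no verdict.

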